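# Stand the etching bath's float on its ballasted end

## Robot

A 6-joint arm with a two-finger parallel gripper is mounted at the origin on the work surface. World frame = base frame: x ahead of the robot, y to its left, z up, the work surface at z = 0. Lengths are in m, angles in degrees, forces in N, time in s.
With the tool pointing down it reaches from about 0.3 to 0.75 m from the base axis. Payload 8.5 kg.
Tool frame: the origin (TCP) lies at the very end of the fingers, on their centre line; the grasp point (between the pads) lies 19 mm behind it (env.pinch_z is the distance from the TCP to the grasp point, in m); z points along the fingers, y is the line along which they close (so a half turn about z gives the same grasp; the last joint's range is limited). The gripper opens to 85 mm and grips with 20 to 120 N. Pads are 22 mm wide; open, the fingers measure 114 mm over their backs; the gripper's body (76 mm by 85 mm) begins 54 mm behind the grasp point. The pads swing forward as they close: fully open they stand 13 mm farther back than shut.
Start: joints at [-81.549, 21.807, 74.336, -0, 83.858, -12.336], TCP at [0.195, -0.514, 0.231] pointing down, gripper open.
Joint ranges: [-178.18, 178.18], [-50.72, 133.34], [12.68, 142.11], [-81.47, 261.47], [9.98, 163.14], [-165.26, 165.26]. Speed limits (degrees/s): [136.94, 136.94, 180, 180, 180, 180].

## Interface

Orientations are given as a 3x3 rotation matrix whose columns are the frame's x, y, z axes.
In Python, from rig import env, viewer gives the robot as it stands.
- The arm moves only by the tool drive_tool, never from a script. Its argument "series" is a list of rows, each a list of 3 entries, a list of its own where there are three numbers: the shift along the tool's x, y, z in m, then the turn about the tool's z in degrees, then the finger opening in m, from 0 to 0.0854. A call has 1 to 20 rows; each row is the pose to reach, as a shift and turn from the pose commanded when the call began, along the tool's axes at that moment; what a row does not reach only later rows make up. A row lasts 1/10 s, in which the tool goes at most 50 mm and 8.59 degrees, less where a joint would pass 70% of its speed; a pose out of reach is approached as far as the arm can. A call with a gripper value outside its range is refused whole. The fingers move at their own pace and stop on an object; "newtons" is the grip in N (left out, the last holds). Time passes only in rows, so rows that repeat a pose let the fingers close. It gives the time, the measured TCP pose, the force, the opening and the grip force at its end, in the units of the state.
- env.observe(): the state, without advancing time (a new reading comes with each control period).
- viewer.get_image(name): name is "scene" or "side" or "wrist"; returns a dict with "img" (420x560x3 uint8, red, green, blue), "depth" (420x560 float32, m along the optical axis (not along the pixel's ray), 0 where there is no reading), "camera_matrix" (3x3 intrinsics, pixels), "rvec" (rotation vector, rad) and "tvec" (3), from world to camera coordinates, as OpenCV has them. Camera axes: x right, y down, z forward; pixel columns grow to the right and rows downward; lengths in m; the calibration is good to about 2 mm. A picture is of the moment at which its call begins.
- env.close_job(): hands the job in; it is judged then, once.
The state is a dict: "time_s": time; "q": joint angles; "qvel": joint speeds; "joint_efforts": joint torques, N m; "position": TCP position; "tool_rot": TCP orientation; "ft_force": force on the tool from outside, world axes, zero at the start; "wrist_torque": the same for the moment, N m; "grip_width": finger opening in m; "gripper_force": force on a finger pad.
Only numpy, scipy, OpenCV 4.12 (cv2) and the standard library are available. Lean on these libraries where they do the work, as an engineer would, in place of code of your own. Each camera call takes 0.05 s, during which the arm holds its last target. There are 200 camera calls.

## Task

The grey float of the etching bath has been rinsed and lies on the rubber mat; its two ends look the same, but one of them is ballasted. Lift it by its middle, clear of the bench, to feel which end is the heavy one, then stand it upright on that end in the middle of the drip tray, between the jug and the bottle, and let go. Set it down gently, without dropping it or letting it topple, and do not disturb the other things on the mat and in the tray.

Things in the scene. Friction and masses are not known exactly. Their poses are not given: they have to be found in the camera images.
- float: Grey plastic float: cylinder 160 mm long, 50 mm across, both ends alike (domes 8 mm high), 0.40 to 0.45 kg. The ballast is fast in one end, at random; centre of mass 17 to 48 mm from the middle towards it. Domed, it stands on the heavy end only (rights itself from 10 degrees) and topples off the other. Origin: its middle; x along it, tips at +-80 mm; at first lying, axis 29 mm above the bench.
- mat: Fixed flat black rubber mat on the bench, 320 mm (x) by 340 mm (y), 4 mm thick. Origin at the centre of its underside, z up.
- tray: Fixed shallow white plastic drip tray, 200 mm (x) by 370 mm (y), floor 4 mm thick and smooth and level, rim 22 mm above the bench. Origin at the centre of its underside; x points away from the robot (within 0.35 rad), y runs along its length, z up. The jug stands in its +y half, the bottle in its -y half, the middle is free.
- tray_mid (a point): The centre of the drip tray, on the upper face of its floor (4 mm above the bench), axes as the tray.
- jug: Bystander: white plastic jug with a handle on its side, rim radius 45 mm, 120 mm high, standing in the tray about 120 mm from its middle to +y. Origin at the centre of its underside, z up.
- bottle: Bystander: brown glass bottle with a black cap, radius 36 mm, 140 mm high, standing in the tray about 120 mm from its middle to -y. Origin at the centre of its underside, z up.
- ink_can: Bystander: steel ink tin, radius 43 mm, 69 mm high, standing on the mat on the far side of the float. Origin at the centre of its underside, z up.
- brush: Bystander: flat brush, 152 mm long, 50 mm wide, 15 mm thick, lying on the mat on the far side of the float. Origin near the ferrule, x along it to the bristles.
- ink_knife: Bystander: ink knife with a wooden handle, 250 mm long, 36 mm wide, 16 mm thick, lying on the mat on the robot's side of the float. Origin where the blade leaves the handle, x along the blade.

How it is judged:
By the outcome, as a careful person would: the job done as asked, in the order asked, and still so for the second after the job is handed in, with the robot touching nothing.
It also fails if it takes over 67 s, if anything falls off the work surface, if the arm or the gripper's body presses on something with over 40 N, if the wrist force passes 120 N, or if a joint passes its speed limit or range.

## Working session

There is one attempt and no reset: what is moved stays moved. The work goes in short steps, Python scripts to look and compute and a tool call to move; the robot and the scene stay as the last step left them, time stands still between calls to the robot, and variables do not carry over. Pictures are saved under pics/ and viewed, at most 10 in all, crops included, and the job is handed in when it is done.

Besides the shell and the picture viewer there is one more tool, called by a JSON object that holds its "name" and its "arguments". drive_tool: Moves the arm, as the interface text tells. Its arguments: {"type":"object","properties":{"series":{"type":"array"},"newtons":{"type":"number"}},"required":["series"]}

```bash
mkdir -p pics; ls; cat > h.py <<'E'
import numpy as np, cv2
from rig import env, viewer
def pts(d):
    K=d["camera_matrix"];R=cv2.Rodrigues(np.array(d["rvec"],float))[0];t=np.array(d["tvec"]).ravel()
    v,u=np.indices(d["depth"].shape);z=d["depth"]
    c=np.stack([(u-K[0,2])/K[0,0]*z,(v-K[1,2])/K[1,1]*z,z],-1)
    return (c-t)@R
E
python3 - <<'E'
from h import *
ims=[]
for n in ["scene","side"]:
    d=viewer.get_image(n); np.savez(f"{n}.npz",img=d["img"],P=pts(d),z=d["depth"]); ims.append(d["img"])
    print(n, (d["depth"]>0).mean())
cv2.imwrite("pics/a.png",ims[0][:,:,::-1]);cv2.imwrite("pics/b.png",ims[1][:,:,::-1])
s=env.observe();print(s["position"],s["tool_rot"],s["ft_force"],s["wrist_torque"],s["grip_width"],env.pinch_z)
E
```

```text
pics
scene 0.995969387755102
side 0.9960586734693877
[ 0.19515461 -0.51393784  0.2307796 ] [[ 9.34904656e-01  3.54898929e-01 -1.85694706e-04]
 [ 3.54898860e-01 -9.34903794e-01  1.30156289e-03]
 [ 2.88316592e-04 -1.28274005e-03 -9.99999136e-01]] [ 0.25199615  0.48102209 -0.16624912] [ 0.03849048  0.01221593 -0.02506999] 0.08503499398740544 0.0187
```

View pics/a.png

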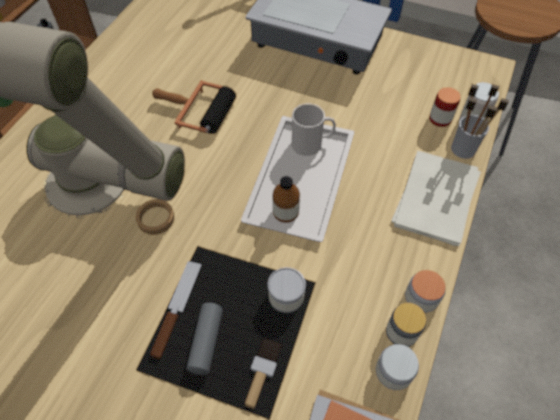

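View pics/b.png

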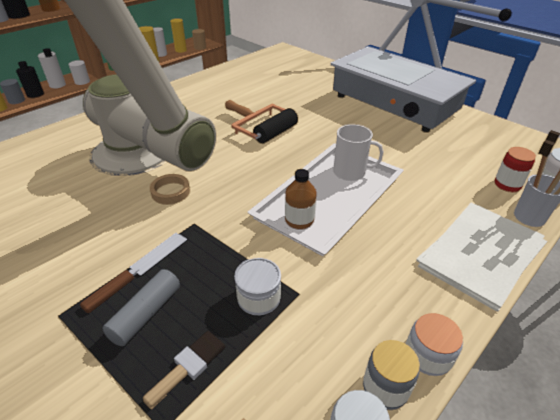

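The float is at about (205,338) in the scene view, lying on the mat between the knife and the tin. The tray centre is near (300,178), between the jug at (308,130) and the bottle at (286,200). Next I'll get positions from depth.

```bash
python3 - <<'E'
from h import *
for n,box in [("scene",(185,295,230,380)),("side",(95,262,190,350))]:
    D=np.load(n+".npz");P=D["P"];img=D["img"];z=D["z"]
    u0,v0,u1,v1=box
    m=np.zeros(z.shape,bool);m[v0:v1,u0:u1]=1
    hsv=cv2.cvtColor(img,cv2.COLOR_RGB2HSV)
    f=m&(P[...,2]>.02)&(P[...,2]<.07)&(hsv[...,1]<70)&(z>0)
    k,l,st,_=cv2.connectedComponentsWithStats(f.astype(np.uint8));i=1+st[1:,4].argmax();f=l==i
    p=P[f];(cx,cy),wh,a=cv2.minAreaRect(p[:,:2].astype(np.float32))
    top=p[p[:,2]>np.percentile(p[:,2],70)]
    c=top[:,:2].mean(0);_,_,V=np.linalg.svd(top[:,:2]-c,full_matrices=False)
    print(n,"float rect",cx,cy,wh,a,"ridge",c,np.degrees(np.arctan2(V[0,1],V[0,0])),"top",np.percentile(p[:,2],98),st[i,4])
    e=(p[:,:2]-c)@V[0];print(" ends mid",c+V[0]*(np.percentile(e,.5)+np.percentile(e,99.5))/2, np.ptp(e))
    # tray: rim points
    w=(P[...,2]>.0)&(P[...,2]<.03)&(hsv[...,1]<40)&(hsv[...,2]>120)&(z>0)
    w[:, :]&=True
    k,l,st,_=cv2.connectedComponentsWithStats(w.astype(np.uint8))
    seed=(265,225) if n=="scene" else (335,225)
    q=P[l==l[seed[1],seed[0]]] if n=="side" else P[(l==l[180,300])]
    r=cv2.minAreaRect(q[:,:2].astype(np.float32));print(" tray",r,len(q))
    # tall objects near the tray
    t=(P[...,2]>.04)&(P[...,2]<.16)&(z>0)
    for name,(u,v) in dict(scene=dict(jug=(308,140),bottle=(286,205),can=(286,290)),side=dict(jug=(350,155),bottle=(300,205),can=(258,285)))[n].items():
        k,l=cv2.connectedComponents((t&(np.linalg.norm(P[...,:2]-P[v,u,:2],axis=-1)<.11)).astype(np.uint8))
        q=P[l==l[v,u]];cc,rr=cv2.minEnclosingCircle(q[:,:2].astype(np.float32));print(" ",name,cc,rr,q[:,2].max(),np.percentile(q[:,:2],[2,98],axis=0).ravel())
E
```

```text
scene float rect 0.5275794267654419 -0.27842676639556885 (0.04995714873075485, 0.15780888497829437) 14.882071495056152 ridge [ 0.52938175 -0.28164954] -75.12431038038284 top 0.057197519886715315 1555
 ends mid [ 0.52877014 -0.27934701] 0.1578096294852675
 tray ((0.5435057878494263, 0.2540987432003021), (0.22627997398376465, 0.4140228033065796), 6.898534297943115) 6591
  jug (0.535412073135376, 0.37053653597831726) 0.0625164583325386 0.12875518900210686 [0.47697416 0.32089402 0.58228128 0.41081455]
  bottle (0.55695641040802, 0.12051094323396683) 0.036303531378507614 0.14917633262659527 [0.52661205 0.08697896 0.59073107 0.13781101]
  can (0.6512011289596558, -0.09969339519739151) 0.044115837663412094 0.0795373096181622 [ 0.6130817  -0.14133981  0.69149224 -0.06143371]
side float rect 0.5291679501533508 -0.2787003815174103 (0.046573080122470856, 0.15602238476276398) 14.692710876464844 ridge [ 0.52825349 -0.28291035] 104.95747863219039 top 0.05349003139706954 2334
 ends mid [ 0.52751159 -0.2801333 ] 0.15594317785378198
 tray ((0.5376129746437073, 0.24484291672706604), (0.23844990134239197, 0.39328381419181824), 7.009695053100586) 6342
  jug (0.5339593887329102, 0.3733927011489868) 0.06276994943618774 0.12504987804049938 [0.47589458 0.32093648 0.58385267 0.4095513 ]
  bottle (0.5569247603416443, 0.12036549299955368) 0.03604472801089287 0.14476818542773054 [0.53357951 0.08705266 0.59041031 0.13895711]
  can (0.6506354808807373, -0.10006753355264664) 0.044109947979450226 0.07370762726091051 [ 0.61220637 -0.14138815  0.69175829 -0.06236216]
```

```bash
python3 - <<'E'
from h import *
a=np.radians(105);ax=np.array([np.cos(a),np.sin(a)]);n=np.array([-ax[1],ax[0]]);c=np.array([.528,-.279])
for nm in ["scene","side"]:
    D=np.load(nm+".npz");P=D["P"];hsv=cv2.cvtColor(D["img"],cv2.COLOR_RGB2HSV)
    d=P[...,:2]-c;s=d@ax;t=d@n
    obj=(P[...,2]<.09)&((hsv[...,2]>75))&(np.abs(t)<.11)&(np.abs(t)>.03)&(D["z"]>0)
    for s0 in (-.05,0,.05):
        m=obj&(np.abs(s-s0)<.02);print(nm,s0,"robot side t",np.sort(t[m&(t>0)])[:40:10],"far",np.sort(t[m&(t<0)])[::-1][:40:10])
    # tray rim / floor in tray axes
    b=np.radians(7);X=np.array([np.cos(b),np.sin(b)]);Y=np.array([-X[1],X[0]])
    q=(P[...,:2]-[.543,.245]);u=q@X;v=q@Y
    rim=(P[...,2]>.014)&(P[...,2]<.034)&(hsv[...,1]<60)&(D["z"]>0)&(abs(u)<.13)&(abs(v)<.22)
    print("rim u",np.percentile(u[rim&(abs(v)<.1)],[2,98]),"v",np.percentile(v[rim&(abs(u)<.07)&(abs(v)>.165)],[2,98]))
E
```

```text
scene -0.05 robot side t [0.09126646 0.09545019 0.09713597 0.09971278] far []
scene 0 robot side t [0.08568939 0.08859479 0.09013076 0.09145083] far []
scene 0.05 robot side t [0.0713209  0.07807979 0.08313506 0.08471865] far []
rim u [-0.10452951  0.11379545] v [-0.19499821  0.19354678]
side -0.05 robot side t [0.05210482 0.05360231 0.09411623 0.09559117] far [-0.10265887 -0.10574026]
side 0 robot side t [0.0513429  0.08659791 0.08758301 0.08898788] far [-0.10602482]
side 0.05 robot side t [0.0508179  0.05315074 0.07976236 0.08284305] far []
rim u [-0.10549584  0.11329473] v [-0.19451324  0.19381963]
```

{"name": "drive_tool", "arguments": {"series": [[[0.039,0.0,0],-8,0.085],[[0.08,-0.01,0],-16,0.085],[[0.12,-0.025,0],-24,0.085],[[0.16,-0.04,0],-32,0.085],[[0.2,-0.05,0],-40,0.085],[[0.24,-0.06,0],-48,0.085],[[0.28,-0.07,0],-56,0.085],[[0.32,-0.08,0],-64,0.085],[[0.36,-0.09,0],-72,0.085],[[0.394,-0.101,0.03],-80,0.085],[[0.394,-0.101,0.03],-84.2,0.085],[[0.394,-0.101,0.03],-84.2,0.085],[[0.394,-0.101,0.03],-84.2,0.085]]}}

```text
time_s: 1.4
position: [0.5276, -0.2803, 0.2015]
tool_rot: [[-0.256, 0.967, 0.0], [0.967, 0.256, -0.0], [-0.0, 0.0, -1.0]]
ft_force: [-0.2, 0.2, -0.2]
grip_width: 0.0849
gripper_force: 0.0
```

{"name": "drive_tool", "arguments": {"series": [[[0.001,0,0.05],0,0.085],[[0.001,0,0.1],0,0.085],[[0.001,0,0.14],0,0.085],[[0.001,0,0.17],0,0.085],[[0.001,0,0.185],0,0.085],[[0.001,0,0.192],0,0.085],[[0.001,0,0.192],0,0.085],[[0.001,0,0.192],0,0.04],[[0.001,0,0.192],0,0.04],[[0.001,0,0.192],0,0.04],[[0.001,0,0.192],0,0.04],[[0.001,0,0.192],0,0.04],[[0.001,0,0.192],0,0.04],[[0.001,0,0.192],0,0.04]], "newtons": 60}}

```text
time_s: 2.8
position: [0.5277, -0.2794, 0.0107]
tool_rot: [[-0.258, 0.966, 0.001], [0.966, 0.258, -0.001], [-0.002, 0.001, -1.0]]
ft_force: [-1.2, -0.4, 5.5]
grip_width: 0.0486
gripper_force: 61.3
```

```bash
python3 - <<'E'
from h import *
for i in range(3):
    s=env.observe();print(s["position"],s["ft_force"],s["wrist_torque"]@s["tool_rot"],s["grip_width"])
E
```

```text
[ 0.52773868 -0.27939261  0.01074055] [-1.16724252 -0.35096007  5.51954742] [0.38877794 0.081963   0.10068781] 0.04864715960275953
[ 0.52773868 -0.27939261  0.01074055] [-1.16724252 -0.35096007  5.51954742] [0.38877794 0.081963   0.10068781] 0.04864715960275953
[ 0.52773868 -0.27939261  0.01074055] [-1.16724252 -0.35096007  5.51954742] [0.38877794 0.081963   0.10068781] 0.04864715960275953
```

{"name": "drive_tool", "arguments": {"series": [[[0,0,-0.005],0,0.04],[[0,0,-0.015],0,0.04],[[0,0,-0.03],0,0.04],[[0,0,-0.05],0,0.04],[[0,0,-0.06],0,0.04],[[0,0,-0.06],0,0.04],[[0,0,-0.06],0,0.04],[[0,0,-0.06],0,0.04],[[0,0,-0.06],0,0.04]]}}

```text
time_s: 3.7
position: [0.5271, -0.2787, 0.0685]
tool_rot: [[-0.259, 0.966, -0.001], [0.966, 0.259, 0.001], [0.001, -0.001, -1.0]]
ft_force: [0.5, 0.2, -4.8]
grip_width: 0.0487
gripper_force: 62.6
```

```bash
python3 - <<'E'
from h import *
s=env.observe();print(s["position"],s["ft_force"],s["wrist_torque"]@s["tool_rot"],s["grip_width"],s["gripper_force"])
d=viewer.get_image("side");cv2.imwrite("pics/c.png",d["img"][150:400,20:350,::-1])
s=env.observe();print(s["ft_force"],s["wrist_torque"]@s["tool_rot"])
E
```

```text
[ 0.52713817 -0.27873824  0.06848584] [ 0.51392061  0.1877446  -4.80329789] [-0.00844606 -0.13636796  0.07304516] 0.04873166794595245 62.62418031692505
[-0.23012008 -0.49435433 -3.7721337 ] [-0.02374757 -0.11304203 -0.01042106]
```

View pics/c.png

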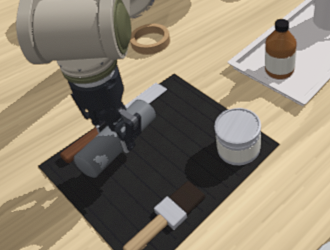

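```bash
python3 - <<'E'
from h import *
T=[]
for i in range(6):
    viewer.get_image("wrist");s=env.observe();T.append(np.r_[s["wrist_torque"]@s["tool_rot"],s["ft_force"][2]])
print(np.mean(T,0),np.std(T,0))
E
```

```text
[-0.01665324 -0.12663883 -0.00459638 -4.52770699] [0.02495121 0.01406549 0.02917434 0.1341641 ]
```

{"name": "drive_tool", "arguments": {"series": [[[0,0,0.02],0,0.04],[[0,0,0.04],0,0.04],[[0,0,0.05],0,0.04],[[0,0,0.055],0,0.04],[[0,0,0.057],0,0.04],[[0,0,0.059],0,0.04],[[0,0,0.059],0,0.04],[[0,0,0.059],0,0.04]]}}

```text
time_s: 4.85
position: [0.5278, -0.2793, 0.011]
tool_rot: [[-0.259, 0.966, 0.001], [0.966, 0.259, -0.001], [-0.001, 0.001, -1.0]]
ft_force: [-0.7, -0.8, -3.3]
grip_width: 0.0485
gripper_force: 63.2
```

Torque about tool y is −0.127 N·m, which puts the centre of mass about 28 mm towards tool +x. So the heavy end is +x, and I'll regrasp near the light end.

{"name": "drive_tool", "arguments": {"series": [[[0,0,0.001],0,0.04],[[0,0,0.001],0,0.055],[[0,0,0.001],0,0.06],[[0,0,0.001],0,0.075],[[0,0,0.001],0,0.075],[[0,0,0.001],0,0.075],[[-0.01,0,0.001],0,0.075],[[-0.025,0,0.001],0,0.075],[[-0.04,0,0.001],0,0.075],[[-0.051,0,0.001],0,0.075],[[-0.051,0,0.001],0,0.075],[[-0.051,0,0.001],0,0.075]]}}

```text
time_s: 6.05
position: [0.5404, -0.3281, 0.0091]
tool_rot: [[-0.258, 0.966, -0.0], [0.966, 0.258, 0.001], [0.001, -0.0, -1.0]]
ft_force: [-0.3, -0.1, 0.5]
grip_width: 0.0746
gripper_force: 0.0
```

```bash
python3 - <<'E'
from h import *
d=viewer.get_image("wrist");cv2.imwrite("pics/d.png",d["img"][:,:,::-1])
E
```

```text
(no output)
```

View pics/d.png

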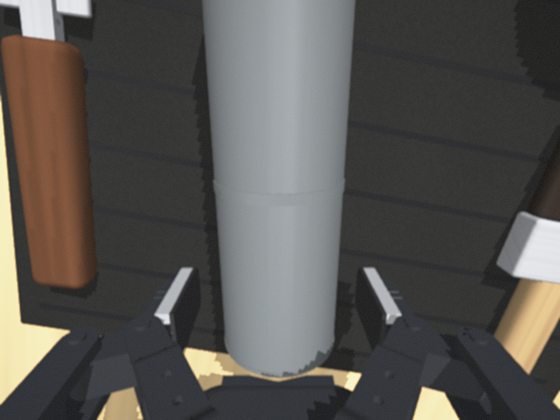

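{"name": "drive_tool", "arguments": {"series": [[[0,0,0],0,0.04],[[0,0,0],0,0.04],[[0,0,0],0,0.04],[[0,0,0],0,0.04],[[0,0,0],0,0.04],[[0,0,0],0,0.04],[[0,0,0],0,0.04],[[0,0,0],0,0.04]], "newtons": 20}}

```text
time_s: 6.9
position: [0.5406, -0.3278, 0.0095]
tool_rot: [[-0.259, 0.966, -0.0], [0.966, 0.259, 0.001], [0.001, -0.0, -1.0]]
ft_force: [-1.2, 5.5, 4.4]
grip_width: 0.0495
gripper_force: 21.0
```

{"name": "drive_tool", "arguments": {"series": [[[0.001,0,-0.01],0,0.04],[[0.002,0,-0.02],0,0.04],[[0.005,0,-0.03],0,0.04],[[0.008,0,-0.039],0,0.04],[[0.0125,0,-0.049],0,0.04],[[0.0175,0,-0.0575],0,0.04],[[0.024,0,-0.066],0,0.04],[[0.031,0,-0.074],0,0.04],[[0.039,0,-0.081],0,0.04],[[0.047,0,-0.088],0,0.04],[[0.056,0,-0.094],0,0.04],[[0.0655,0,-0.0995],0,0.04],[[0.076,0,-0.104],0,0.04],[[0.086,0,-0.108],0,0.04],[[0.097,0,-0.111],0,0.04],[[0.108,0,-0.113],0,0.04],[[0.119,0,-0.115],0,0.04],[[0.126,0,-0.117],0,0.04],[[0.126,0,-0.13],0,0.04],[[0.126,0,-0.13],0,0.04]]}}

```text
time_s: 8.9
position: [0.5086, -0.2066, 0.1407]
tool_rot: [[-0.259, 0.966, 0.002], [0.966, 0.259, -0.002], [-0.002, 0.002, -1.0]]
ft_force: [0.4, -1.0, -4.5]
grip_width: 0.0492
gripper_force: 22.8
```

```bash
python3 - <<'E'
from h import *
d=viewer.get_image("side");cv2.imwrite("pics/e.png",cv2.resize(d["img"][100:380,20:350,::-1],None,fx=2,fy=2))
s=env.observe();print(s["position"],s["ft_force"],s["wrist_torque"]@s["tool_rot"],s["grip_width"],s["gripper_force"])
E
```

```text
[ 0.50835448 -0.20655274  0.1398083 ] [-0.14538164  0.2161466  -4.56504408] [-0.04698752 -0.20343016  0.02927011] 0.04900313800677422 22.754068114190886
```

View pics/e.png

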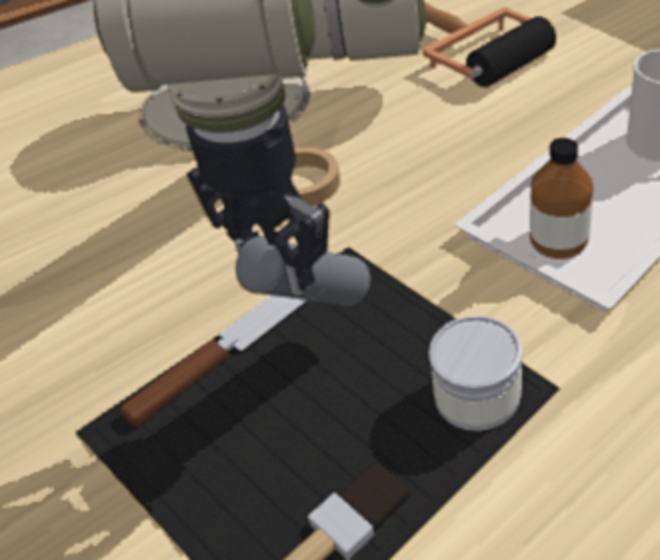

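```bash
cat >> h.py <<'E'
def tilt(ret=False):
    "axis of float from side+scene clouds near the pads, in tool axes (x,y,z)"
    s=env.observe();R=np.array(s["tool_rot"]);p=np.array(s["position"]);Q=[]
    for n in ["side","scene"]:
        d=viewer.get_image(n);P=(pts(d)-p)@R;hsv=cv2.cvtColor(d["img"],cv2.COLOR_RGB2HSV)
        m=(d["depth"]>0)&(np.linalg.norm(P-[0,0,.03],axis=-1)<.15)&(abs(P[...,1])<.028)&(P[...,2]>-.03)&(hsv[...,2]>62)&(hsv[...,1]<60)&((pts(d)[...,2])>.012)
        k,l,st,_=cv2.connectedComponentsWithStats(m.astype(np.uint8));m=l==1+st[1:,4].argmax()
        Q.append(P[m])
    for q in Q:
        c=np.median(q,0);w,V=np.linalg.eigh(np.cov((q-c)[:,[0,2]].T));a=V[:,1]*np.sign(V[1,1])
        e=(q-c)[:,[0,2]]@a;print(len(q),"deg from vertical",np.degrees(np.arctan2(a[0],a[1])),"len",np.ptp(e),"x",q[:,0].min(),q[:,0].max(),"z max",q[:,2].max())
    print("tool pos",p,"F",s["ft_force"],"T",s["wrist_torque"]@R,"w",s["grip_width"],s["gripper_force"],"t",s["time_s"])
E
python3 -c "
from h import *
tilt()"
```

```text
523 deg from vertical 45.93459553058387 len 0.10243393257522461 x 0.008839784666671971 0.10125008849596707 z max 0.08360892726599925
64 deg from vertical -37.02990154220604 len 0.016428945729241067 x -0.03438664765041423 -0.02175874721279269 z max -0.01674384021197645
tool pos [ 0.50835448 -0.20655274  0.1398083 ] F [-0.14538164  0.2161466  -4.56504408] T [-0.04698752 -0.20343016  0.02927011] w 0.04900313800677422 22.754068114190886 t 8.95
```

{"name": "drive_tool", "arguments": {"series": [[[0,0,-0.05],0,0.04],[[0,0,-0.1],0,0.04],[[0,0,-0.055],0,0.04],[[0,0,-0.1],0,0.04],[[0,0,-0.055],0,0.04],[[0,0,-0.1],0,0.04],[[0,0,-0.055],0,0.04],[[0,0,-0.1],0,0.04],[[0,0,-0.055],0,0.04],[[0,0,-0.1],0,0.04],[[0,0,-0.1],0,0.04],[[0,0,-0.1],0,0.04]]}}

```text
time_s: 10.25
position: [0.5085, -0.2069, 0.2397]
tool_rot: [[-0.258, 0.966, 0.002], [0.966, 0.258, -0.001], [-0.001, 0.001, -1.0]]
ft_force: [0.8, 0.1, -4.2]
grip_width: 0.0491
gripper_force: 25.2
```

```bash
python3 -c "
from h import *
tilt()"
```

```text
1841 deg from vertical 5.755782843554325 len 0.14877848707513416 x -0.03568815300279898 0.017521354155552914 z max 0.1181983727424014
35 deg from vertical 7.173240919465175 len 0.07446143083649617 x -0.03489593925358866 -0.019859674811849803 z max 0.044209051963041264
tool pos [ 0.50849771 -0.20694062  0.23967578] F [ 0.7734651   0.07309451 -4.22573475] T [-0.00709712  0.12510572 -0.02134457] w 0.049124262040673876 25.155966783931945 t 10.25
```

```bash
cat >> h.py <<'E'
def sl(name="side"):
    s=env.observe();R=np.array(s["tool_rot"]);p=np.array(s["position"]);d=viewer.get_image(name)
    W=pts(d);P=(W-p)@R;m=(d["depth"]>0)&(abs(P[...,0])<.09)&(abs(P[...,1])<.035)&(P[...,2]>-.06)&(P[...,2]<.13)
    for z in np.arange(.01,.12,.015):
        q=P[m&(abs(P[...,2]-z)<.006)]
        if len(q)<15: continue
        A=np.c_[2*q[:,:2],np.ones(len(q))];c=np.linalg.lstsq(A,(q[:,:2]**2).sum(1),rcond=None)[0]
        print("z %.3f n %d centre %.4f %.4f r %.4f  xr %.4f %.4f"%(z,len(q),c[0],c[1],np.sqrt(c[2]+c[0]**2+c[1]**2),*np.percentile(q[:,0],[1,99])))
    print("zmax",P[m][:,2].max(),s["position"],s["ft_force"],s["wrist_torque"]@R,s["time_s"])
    return d
E
python3 -c "
from h import *
d=sl()
cv2.imwrite('pics/f.png',cv2.resize(d['img'][60:340,20:350,::-1],None,fx=2,fy=2))"
```

```text
z 0.010 n 169 centre -0.0080 -0.0001 r 0.0245  xr -0.0332 0.0056
z 0.025 n 169 centre -0.0072 -0.0001 r 0.0246  xr -0.0324 0.0102
z 0.040 n 167 centre -0.0064 -0.0002 r 0.0246  xr -0.0315 0.0096
z 0.055 n 149 centre -0.0054 0.0000 r 0.0245  xr -0.0305 0.0104
z 0.070 n 142 centre -0.0046 0.0000 r 0.0244  xr -0.0295 0.0108
z 0.085 n 141 centre -0.0034 -0.0002 r 0.0246  xr -0.0286 0.0119
z 0.100 n 137 centre -0.0026 -0.0005 r 0.0247  xr -0.0280 0.0147
z 0.115 n 87 centre -0.0019 -0.0003 r 0.0247  xr -0.0271 0.0145
zmax 0.11876921595984062 [ 0.50815264 -0.20668054  0.23875266] [ 0.15750595 -1.17347623 -3.7097071 ] [ 0.06072477  0.0389646  -0.0261831 ] 10.35
```

View pics/f.png

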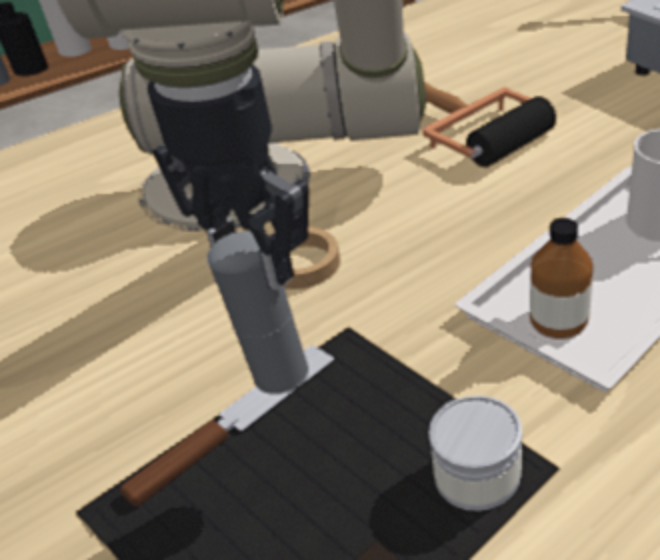

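The float hangs heavy end down, 3° off vertical. I'll carry it over the bottle at height.

{"name": "drive_tool", "arguments": {"series": [[[0,0,-0.01],0,0.04],[[0,0,-0.03],0,0.04],[[0,0,-0.05],0,0.04],[[0.005,0.002,-0.065],1,0.04],[[0.018,0.006,-0.07],2,0.04],[[0.038,0.014,-0.072],3,0.04],[[0.065,0.023,-0.072],4,0.04],[[0.095,0.034,-0.072],5,0.04],[[0.125,0.045,-0.072],6,0.04],[[0.155,0.056,-0.072],7,0.04],[[0.185,0.067,-0.072],8,0.04],[[0.215,0.078,-0.072],8,0.04],[[0.245,0.088,-0.072],8,0.04],[[0.275,0.099,-0.072],8,0.04],[[0.305,0.11,-0.072],8,0.04],[[0.335,0.121,-0.072],8,0.04],[[0.365,0.132,-0.072],8,0.04],[[0.393,0.142,-0.072],8,0.04],[[0.413,0.149,-0.072],8,0.04],[[0.427,0.154,-0.072],8,0.04]], "newtons": 30}}

```text
time_s: 12.4
position: [0.5464, 0.2473, 0.3115]
tool_rot: [[-0.123, 0.992, 0.0], [0.992, 0.123, 0.0], [0.0, 0.0, -1.0]]
ft_force: [0.8, -1.0, -4.0]
grip_width: 0.0491
gripper_force: 33.4
```

{"name": "drive_tool", "arguments": {"series": [[[0,0,0],0,0.04],[[0,0,0],0,0.04],[[0,0,0],0,0.04]]}}

```text
time_s: 12.7
position: [0.5465, 0.2449, 0.3115]
tool_rot: [[-0.121, 0.993, 0.0], [0.993, 0.121, -0.0], [-0.0, -0.0, -1.0]]
ft_force: [0.1, -0.5, -5.1]
grip_width: 0.0488
gripper_force: 33.3
```

```bash
python3 -c "
from h import *
d=sl();sl('scene')
W=pts(d);np.savez('t.npz',W=W,img=d['img'],z=d['depth'])
cv2.imwrite('pics/g.png',cv2.resize(d['img'][0:280,200:500,::-1],None,fx=2,fy=2))"
```

```text
z 0.010 n 130 centre -0.0092 0.0009 r 0.0237  xr -0.0341 -0.0009
z 0.025 n 130 centre -0.0080 0.0009 r 0.0240  xr -0.0331 0.0013
z 0.040 n 123 centre -0.0072 0.0005 r 0.0242  xr -0.0328 0.0006
z 0.055 n 118 centre -0.0063 0.0007 r 0.0241  xr -0.0314 0.0012
z 0.070 n 109 centre -0.0050 0.0004 r 0.0242  xr -0.0310 0.0036
z 0.085 n 115 centre -0.0046 0.0006 r 0.0240  xr -0.0302 0.0031
z 0.100 n 101 centre -0.0033 0.0004 r 0.0243  xr -0.0290 0.0034
z 0.115 n 73 centre -0.0023 0.0004 r 0.0243  xr -0.0277 0.0041
zmax 0.11988966209467247 [0.54648609 0.24492155 0.31149674] [ 0.12169931 -0.46747578 -5.06386764] [0.03248295 0.01076114 0.06515325] 12.7
z 0.010 n 70 centre -0.0084 0.0012 r 0.0242  xr -0.0341 -0.0043
z 0.025 n 71 centre -0.0080 0.0014 r 0.0236  xr -0.0333 -0.0112
z 0.040 n 72 centre -0.0067 0.0013 r 0.0240  xr -0.0320 -0.0078
z 0.055 n 73 centre -0.0056 0.0011 r 0.0242  xr -0.0310 -0.0057
z 0.070 n 65 centre -0.0051 0.0011 r 0.0243  xr -0.0313 0.0016
z 0.085 n 66 centre -0.0050 0.0017 r 0.0233  xr -0.0299 -0.0058
z 0.100 n 63 centre -0.0039 0.0015 r 0.0234  xr -0.0295 -0.0040
z 0.115 n 31 centre -0.0020 0.0010 r 0.0240  xr -0.0267 -0.0005
zmax 0.1175383926358746 [0.54651699 0.24489096 0.31148955] [-0.28919829 -0.03020584 -3.62923051] [ 0.03293078 -0.00255336 -0.02430093] 12.75
```

View pics/g.png

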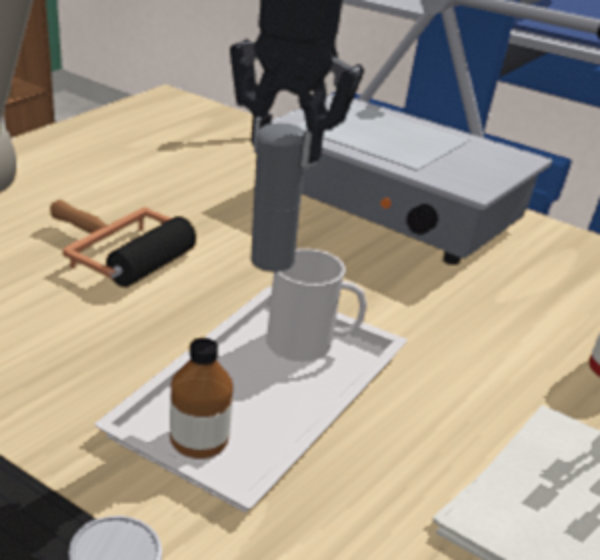

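{"name": "drive_tool", "arguments": {"series": [[[0,0,0.015],0,0.04],[[0,0,0.04],0,0.04],[[0,0,0.07],0,0.04],[[0,0,0.1],0,0.04],[[0,0,0.125],0,0.04],[[0,0,0.145],0,0.04],[[0,0,0.158],0,0.04],[[0,0,0.167],0,0.04],[[0,0,0.172],0,0.04],[[0,0,0.174],0,0.04],[[0,0,0.174],0,0.04],[[0,0,0.174],0,0.04]], "newtons": 30}}

```text
time_s: 14.0
position: [0.5467, 0.2458, 0.138]
tool_rot: [[-0.122, 0.993, 0.001], [0.993, 0.122, 0.0], [0.0, 0.001, -1.0]]
ft_force: [-0.3, 0.0, -4.6]
grip_width: 0.0486
gripper_force: 33.2
```

```bash
python3 -c "
from h import *
sl()
b=np.radians(7);X=np.array([np.cos(b),np.sin(b)]);Y=np.array([-X[1],X[0]])
D=np.load('t.npz');q=D['W'][...,:2]-[.547,.245];u=q@X;v=q@Y;z=D['W'][...,2]
m=(abs(u)<.06)&(abs(v)<.05)&(abs(z)<.03);print('floor z',np.median(z[m]))"
```

```text
z 0.010 n 92 centre 0.0262 -0.0157 r 0.0592  xr -0.0347 0.0888
z 0.025 n 110 centre 0.0288 -0.0153 r 0.0608  xr -0.0335 0.0889
z 0.040 n 105 centre 0.0291 -0.0170 r 0.0613  xr -0.0321 0.0885
z 0.055 n 116 centre 0.0283 -0.0121 r 0.0578  xr -0.0309 0.0896
z 0.070 n 121 centre 0.0284 -0.0083 r 0.0552  xr -0.0300 0.0894
z 0.085 n 125 centre 0.0288 -0.0091 r 0.0552  xr -0.0292 0.0893
z 0.100 n 120 centre 0.0291 -0.0097 r 0.0551  xr -0.0295 0.0891
z 0.115 n 99 centre 0.0303 -0.0064 r 0.0541  xr -0.0277 0.0895
zmax 0.12939542221019 [0.5466667  0.24582604 0.13799182] [-0.25021275  0.04042119 -4.61813891] [ 0.01684425 -0.03006484  0.0234038 ] 14.0
floor z 0.0023635847201468932
```

{"name": "drive_tool", "arguments": {"series": [[[0,0,0.001],0,0.04],[[0,0,0.002],0,0.04],[[0,0,0.003],0,0.04],[[0,0,0.004],0,0.04],[[0,0,0.005],0,0.04],[[0,0,0.006],0,0.04],[[0,0,0.006],0,0.04]]}}

```text
time_s: 14.75
position: [0.5463, 0.2458, 0.1311]
tool_rot: [[-0.122, 0.993, -0.0], [0.993, 0.122, -0.0], [-0.0, -0.0, -1.0]]
ft_force: [0.4, 1.2, -5.5]
grip_width: 0.0491
gripper_force: 33.2
```

{"name": "drive_tool", "arguments": {"series": [[[0,0,0.001],0,0.04],[[0,0,0.001],0,0.04],[[0,0,0.001],0,0.04]]}}

```text
time_s: 15.05
position: [0.5464, 0.2458, 0.1303]
tool_rot: [[-0.122, 0.993, -0.0], [0.993, 0.122, 0.0], [0.0, -0.0, -1.0]]
ft_force: [-0.3, 0.5, -4.2]
grip_width: 0.049
gripper_force: 33.2
```

{"name": "drive_tool", "arguments": {"series": [[[0,0,0.001],0,0.04],[[0,0,0.001],0,0.04],[[0,0,0.001],0,0.04]]}}

```text
time_s: 15.35
position: [0.5464, 0.2458, 0.1293]
tool_rot: [[-0.122, 0.993, -0.0], [0.993, 0.122, 0.0], [0.0, -0.0, -1.0]]
ft_force: [0.3, 0.2, -4.4]
grip_width: 0.0489
gripper_force: 33.2
```

Still hanging; continue in 1 mm steps.

{"name": "drive_tool", "arguments": {"series": [[[0,0,0.001],0,0.04],[[0,0,0.001],0,0.04],[[0,0,0.001],0,0.04]]}}

```text
time_s: 15.65
position: [0.5464, 0.2458, 0.1283]
tool_rot: [[-0.122, 0.993, -0.0], [0.993, 0.122, 0.0], [0.0, -0.0, -1.0]]
ft_force: [-0.4, 0.3, -3.9]
grip_width: 0.0494
gripper_force: 33.2
```

{"name": "drive_tool", "arguments": {"series": [[[0,0,0.001],0,0.04],[[0,0,0.001],0,0.04],[[0,0,0.001],0,0.04]]}}

```text
time_s: 15.95
position: [0.5464, 0.2458, 0.1273]
tool_rot: [[-0.122, 0.993, -0.0], [0.993, 0.122, 0.0], [0.0, -0.0, -1.0]]
ft_force: [0.6, -0.6, -4.1]
grip_width: 0.0492
gripper_force: 33.2
```

{"name": "drive_tool", "arguments": {"series": [[[0,0,0.001],0,0.04],[[0,0,0.001],0,0.04],[[0,0,0.001],0,0.04]]}}

```text
time_s: 16.25
position: [0.5464, 0.2458, 0.1263]
tool_rot: [[-0.122, 0.993, -0.0], [0.993, 0.122, -0.0], [0.0, -0.0, -1.0]]
ft_force: [-0.4, -0.0, -4.6]
grip_width: 0.0491
gripper_force: 33.2
```

{"name": "drive_tool", "arguments": {"series": [[[0,0,0.001],0,0.04],[[0,0,0.001],0,0.04],[[0,0,0.001],0,0.04]]}}

```text
time_s: 16.55
position: [0.5464, 0.2458, 0.1253]
tool_rot: [[-0.122, 0.993, -0.0], [0.993, 0.122, -0.0], [0.0, -0.0, -1.0]]
ft_force: [-0.5, -0.9, -5.7]
grip_width: 0.0495
gripper_force: 33.2
```

{"name": "drive_tool", "arguments": {"series": [[[0,0,0.001],0,0.04],[[0,0,0.001],0,0.04],[[0,0,0.001],0,0.04]]}}

```text
time_s: 16.85
position: [0.5465, 0.2458, 0.1247]
tool_rot: [[-0.122, 0.993, 0.001], [0.993, 0.122, 0.0], [0.0, 0.001, -1.0]]
ft_force: [-0.0, -0.3, 0.3]
grip_width: 0.049
gripper_force: 33.7
```

{"name": "drive_tool", "arguments": {"series": [[[0,0,0.001],0,0.04],[[0,0,0.001],0,0.04],[[0,0,0.001],0,0.04]]}}

```text
time_s: 17.15
position: [0.5466, 0.2458, 0.1246]
tool_rot: [[-0.122, 0.993, 0.002], [0.993, 0.122, 0.0], [-0.0, 0.002, -1.0]]
ft_force: [-3.0, -1.0, 7.1]
grip_width: 0.0491
gripper_force: 34.4
```

{"name": "drive_tool", "arguments": {"series": [[[0,0,-0.001],0,0.04],[[0,0,-0.001],0,0.04],[[0,0,-0.001],0,0.05],[[0,0,-0.001],0,0.053],[[0,0,-0.001],0,0.056],[[0,0,-0.001],0,0.06],[[0,0,-0.001],0,0.065],[[0,0,-0.001],0,0.072],[[0,0,-0.001],0,0.08],[[0,0,-0.001],0,0.08],[[0,0,-0.001],0,0.08],[[0,0,-0.001],0,0.08]], "newtons": 20}}

```text
time_s: 18.35
position: [0.5464, 0.2458, 0.1244]
tool_rot: [[-0.122, 0.993, 0.0], [0.993, 0.122, 0.0], [0.0, 0.0, -1.0]]
ft_force: [0.4, 0.8, 0.3]
grip_width: 0.0802
gripper_force: 0.0
```

```bash
python3 -c "
from h import *
d=viewer.get_image('side');print(env.observe()['ft_force'])
cv2.imwrite('pics/i.png',cv2.resize(d['img'][60:270,240:420,::-1],None,fx=2.5,fy=2.5))"
```

```text
[-0.48460429  0.34170862 -0.00106737]
```

View pics/i.png

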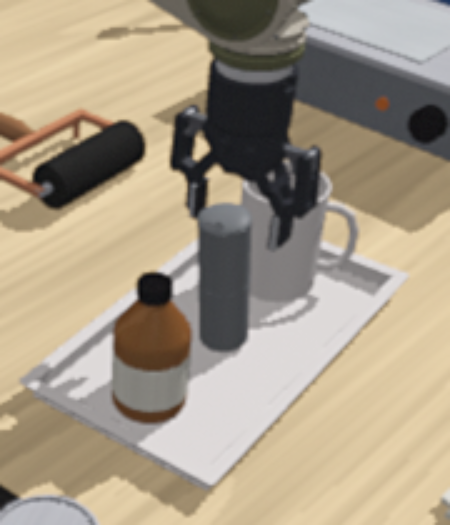

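The float stands upright in the middle of the tray, at about (223,280) in the crop, and the fingers are clear of it. Retreating straight up.

{"name": "drive_tool", "arguments": {"series": [[[0,0,-0.01],0,0.08],[[0,0,-0.03],0,0.08],[[0,0,-0.06],0,0.08],[[0,0,-0.09],0,0.08],[[0,0,-0.12],0,0.08],[[0,0,-0.15],0,0.08],[[0,0,-0.17],0,0.08],[[0,0,-0.18],0,0.08],[[0,0,-0.18],0,0.08],[[0,0,-0.18],0,0.08],[[0,0,-0.18],0,0.08],[[0,0,-0.18],0,0.08],[[0,0,-0.18],0,0.08],[[0,0,-0.18],0,0.08],[[0,0,-0.18],0,0.08],[[0,0,-0.18],0,0.08],[[0,0,-0.18],0,0.08],[[0,0,-0.18],0,0.08]]}}

```text
time_s: 20.2
position: [0.5464, 0.2458, 0.3043]
tool_rot: [[-0.122, 0.993, 0.0], [0.993, 0.122, -0.0], [-0.0, 0.0, -1.0]]
ft_force: [-0.6, -0.3, 0.7]
grip_width: 0.0799
gripper_force: 0.0
```

```bash
python3 -c "
from h import *
d=viewer.get_image('side');W=pts(d)
for z in (.03,.05,.07,.09,.11,.13,.15):
    q=W[(abs(W[...,2]-z)<.006)&(abs(W[...,0]-.548)<.04)&(abs(W[...,1]-.238)<.04)][:,:2]
    A=np.c_[2*q,np.ones(len(q))];c=np.linalg.lstsq(A,(q**2).sum(1),rcond=None)[0];print(z,len(q),c[:2])
cv2.imwrite('pics/j.png',d['img'][:,:,::-1])"
```

```text
0.03 70 [0.5466834  0.24095687]
0.05 70 [0.546903   0.23853745]
0.07 72 [0.54662179 0.23597491]
0.09 80 [0.54579184 0.2343527 ]
0.11 80 [0.54565312 0.232243  ]
0.13 90 [0.54569116 0.23003209]
0.15 128 [0.54560328 0.22869615]
```

View pics/j.png

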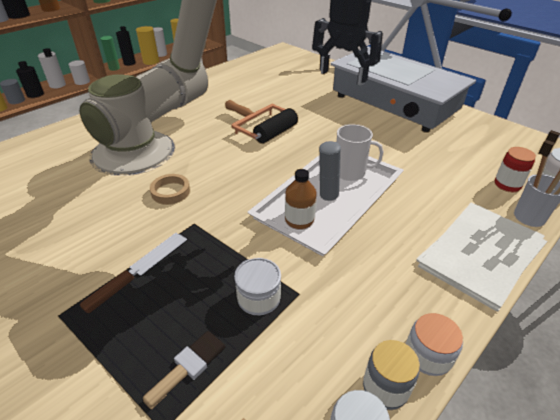

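It reads about 6° off vertical, so it may still be rocking. I'll let time pass and measure again.

{"name": "drive_tool", "arguments": {"series": [[[0,0,0],0,0.08],[[0,0,0],0,0.08],[[0,0,0],0,0.08],[[0,0,0],0,0.08],[[0,0,0],0,0.08],[[0,0,0],0,0.08],[[0,0,0],0,0.08],[[0,0,0],0,0.08],[[0,0,0],0,0.08],[[0,0,0],0,0.08],[[0,0,0],0,0.08],[[0,0,0],0,0.08],[[0,0,0],0,0.08],[[0,0,0],0,0.08],[[0,0,0],0,0.08],[[0,0,0],0,0.08],[[0,0,0],0,0.08],[[0,0,0],0,0.08],[[0,0,0],0,0.08],[[0,0,0],0,0.08]]}}

```text
time_s: 22.25
position: [0.5464, 0.2458, 0.3043]
tool_rot: [[-0.122, 0.993, -0.0], [0.993, 0.122, 0.0], [0.0, -0.0, -1.0]]
ft_force: [1.1, 0.3, 0.1]
grip_width: 0.08
gripper_force: 0.0
```

```bash
python3 -c "
from h import *
for k in range(10):
  d=viewer.get_image('side');W=pts(d);r=[]
  for z in (.04,.14):
    q=W[(abs(W[...,2]-z)<.01)&(abs(W[...,0]-.548)<.04)&(abs(W[...,1]-.238)<.04)][:,:2]
    A=np.c_[2*q,np.ones(len(q))];r.append(np.linalg.lstsq(A,(q**2).sum(1),rcond=None)[0][:2])
  print(env.observe()['time_s'],r[0],np.degrees((r[1]-r[0])/.1))
"
```

```text
22.3 [0.54643676 0.24036722] [-0.56468186 -6.59766531]
22.35 [0.54702648 0.23957634] [-1.09508944 -5.79142306]
22.4 [0.54689688 0.23976237] [-0.75608844 -6.29003569]
22.45 [0.54673324 0.23963347] [-0.72583835 -6.2182162 ]
22.5 [0.54730289 0.23923686] [-1.25555857 -5.68336791]
22.55 [0.54721876 0.23929518] [-1.16171616 -5.96678595]
22.6 [0.54729617 0.23893824] [-0.96232906 -5.84330456]
22.65 [0.54749083 0.23916856] [-1.18579219 -5.71540639]
22.7 [0.54702857 0.23974567] [-0.9082457  -6.11240471]
22.75 [0.54713462 0.23942614] [-1.07203561 -6.04037411]
```

```bash
python3 -c "
from h import *
for n in ('side','scene'):
  d=viewer.get_image(n);W=pts(d)
  for nm,c0,rad,zs in (('float',(.547,.236),.035,(.04,.08,.12,.15)),('jug',(.53,.367),.05,(.04,.08,.11)),('bottle',(.557,.12),.042,(.03,.05,.07,.09)),('can',(.651,-.1),.05,(.02,.04,.06))):
    for z in zs:
      q=W[(abs(W[...,2]-z)<.008)&(np.hypot(W[...,0]-c0[0],W[...,1]-c0[1])<rad)][:,:2]
      if len(q)<15: continue
      A=np.c_[2*q,np.ones(len(q))];c=np.linalg.lstsq(A,(q**2).sum(1),rcond=None)[0];print(n,nm,z,len(q),c[:2].round(4),np.sqrt(c[2]+c[:2]@c[:2]).round(4))
print(env.observe()['time_s'])
"
```

```text
side float 0.04 100 [0.5469 0.24  ] 0.0242
side float 0.08 104 [0.5461 0.2354] 0.0243
side float 0.12 117 [0.5457 0.231 ] 0.0241
side float 0.15 190 [0.5464 0.2271] 0.0213
side jug 0.04 151 [0.5137 0.3724] 0.0507
side jug 0.08 186 [0.5183 0.3655] 0.0432
side jug 0.11 263 [0.5202 0.3662] 0.0429
side bottle 0.03 158 [0.5551 0.1226] 0.0354
side bottle 0.05 162 [0.5547 0.1226] 0.0356
side bottle 0.07 175 [0.5544 0.1235] 0.036
side bottle 0.09 255 [0.5556 0.1218] 0.0322
side can 0.02 216 [ 0.6497 -0.0997] 0.0421
side can 0.04 230 [ 0.6497 -0.0997] 0.0421
side can 0.06 525 [ 0.6547 -0.1044] 0.0321
scene float 0.04 55 [0.5482 0.2392] 0.0233
scene float 0.08 68 [0.5473 0.2357] 0.0239
scene float 0.12 67 [0.5467 0.2309] 0.0238
scene float 0.15 135 [0.5465 0.228 ] 0.0221
scene jug 0.04 93 [0.5266 0.371 ] 0.0417
scene jug 0.08 170 [0.519  0.3658] 0.0428
scene jug 0.11 202 [0.5221 0.3666] 0.0428
scene bottle 0.03 81 [0.5558 0.1234] 0.0359
scene bottle 0.05 87 [0.5557 0.1218] 0.0349
scene bottle 0.07 111 [0.5557 0.1228] 0.0356
scene bottle 0.09 165 [0.5561 0.122 ] 0.0328
scene can 0.02 89 [ 0.6512 -0.0996] 0.0419
scene can 0.04 102 [ 0.6512 -0.0996] 0.042
scene can 0.06 142 [ 0.6524 -0.1051] 0.0346
22.85
```

The float really does lean about 6° towards −y and is static. I'll straighten it by closing the fingers along y, so the flat pads bring it upright.

{"name": "drive_tool", "arguments": {"series": [[[-0.004,0,0],-8.3,0.085],[[-0.008,0,0],-16.6,0.085],[[-0.012,0,0],-24.9,0.085],[[-0.012,0,0],-33.2,0.085],[[-0.012,0,0],-41.5,0.085],[[-0.012,0,0],-49.8,0.085],[[-0.012,0,0],-58.1,0.085],[[-0.012,0,0],-66.4,0.085],[[-0.012,0,0],-74.7,0.085],[[-0.012,0,0],-83,0.085],[[-0.012,0,0],-83,0.085],[[-0.012,0,0],-83,0.085]]}}

```text
time_s: 24.05
position: [0.5478, 0.2339, 0.3043]
tool_rot: [[-1.0, 0.004, 0.0], [0.004, 1.0, 0.0], [-0.0, 0.0, -1.0]]
ft_force: [0.2, -0.4, -0.2]
grip_width: 0.0852
gripper_force: 0.0
```

{"name": "drive_tool", "arguments": {"series": [[[0,0,0.02],0,0.085],[[0,0,0.05],0,0.085],[[0,0,0.08],0,0.085],[[0,0,0.105],0,0.085],[[0,0,0.125],0,0.085],[[0,0,0.145],0,0.085],[[0,0,0.165],0,0.085],[[0,0,0.18],0,0.085],[[0,0,0.192],0,0.085],[[0,0,0.198],0,0.085],[[0,0,0.198],0,0.085],[[0,0,0.198],0,0.085]]}}

```text
time_s: 25.25
position: [0.5482, 0.2339, 0.1069]
tool_rot: [[-1.0, 0.001, 0.001], [0.001, 1.0, 0.0], [-0.001, 0.0, -1.0]]
ft_force: [0.1, 0.2, 0.2]
grip_width: 0.0852
gripper_force: 0.0
```

{"name": "drive_tool", "arguments": {"series": [[[0,0.004,0],0,0.085],[[0,0.008,0],0,0.08],[[0,0.008,0],0,0.075],[[0,0.008,0],0,0.072],[[0,0.008,0],0,0.069],[[0,0.008,0],0,0.066],[[0,0.008,0],0,0.064],[[0,0.008,0],0,0.062],[[0,0.008,0],0,0.06],[[0,0.008,0],0,0.058],[[0,0.008,0],0,0.056],[[0,0.008,0],0,0.054],[[0,0.008,0],0,0.052],[[0,0.008,0],0,0.051],[[0,0.008,0],0,0.05],[[0,0.008,0],0,0.049],[[0,0.008,0],0,0.048],[[0,0.008,0],0,0.048],[[0,0.008,0],0,0.048]], "newtons": 20}}

```text
time_s: 27.15
position: [0.5479, 0.2421, 0.1065]
tool_rot: [[-1.0, 0.0, 0.0], [0.0, 1.0, 0.0], [-0.0, 0.0, -1.0]]
ft_force: [0.4, 2.1, 3.4]
grip_width: 0.0497
gripper_force: 20.9
```

```bash
cat > m.py <<'E'
from h import *
for n in ('side','scene'):
  d=viewer.get_image(n);W=pts(d);r=[]
  for z in (.03,.05,.07,.09,.11,.13):
    q=W[(abs(W[...,2]-z)<.008)&(np.hypot(W[...,0]-.547,W[...,1]-.240)<.034)][:,:2]
    if len(q)<15: continue
    A=np.c_[2*q,np.ones(len(q))];c=np.linalg.lstsq(A,(q**2).sum(1),rcond=None)[0];print(n,z,len(q),c[:2].round(4),np.sqrt(c[2]+c[:2]@c[:2]).round(4))
s=env.observe();print(s['time_s'],s['ft_force'],s['grip_width'],s["gripper_force"])
E
python3 m.py
```

```text
side 0.03 95 [0.5498 0.2437] 0.0246
side 0.05 98 [0.552  0.2428] 0.0239
side 0.07 105 [0.5532 0.2428] 0.0245
side 0.09 107 [0.5555 0.2421] 0.0242
side 0.11 79 [0.5547 0.2373] 0.0233
side 0.13 81 [0.5567 0.2294] 0.0178
scene 0.03 61 [0.5505 0.2434] 0.0243
scene 0.05 64 [0.5524 0.2425] 0.0238
scene 0.07 66 [0.5543 0.2411] 0.0233
scene 0.09 58 [0.5566 0.2401] 0.0226
scene 0.11 39 [0.5584 0.2299] 0.016
scene 0.13 35 [0.5612 0.2196] 0.0106
27.25 [-0.66922438  1.9533701   3.38969732] 0.04963959434582363 21.08621120452881
```

{"name": "drive_tool", "arguments": {"series": [[[0,0,0],0,0.051],[[0,0,0],0,0.053],[[0,0,0],0,0.056],[[0,0,0],0,0.06],[[0,0,0],0,0.065],[[0,0,0],0,0.072],[[0,0,0],0,0.08],[[0,0,0],0,0.085],[[0,0,0],0,0.085],[[0,0,0],0,0.085],[[0,0,0],0,0.085],[[0,0,0],0,0.085],[[0,0,0],0,0.085],[[0,0,0],0,0.085],[[0,0,0],0,0.085]]}}

```text
time_s: 28.75
position: [0.5478, 0.2419, 0.1063]
tool_rot: [[-1.0, 0.0, -0.0], [0.0, 1.0, 0.0], [0.0, 0.0, -1.0]]
ft_force: [-0.6, 0.1, 0.5]
grip_width: 0.085
gripper_force: 0.0
```

```bash
python3 m.py
```

```text
side 0.03 93 [0.5474 0.2411] 0.0243
side 0.05 96 [0.5476 0.2384] 0.0239
side 0.07 102 [0.547  0.2373] 0.0245
side 0.09 111 [0.5476 0.2344] 0.0239
side 0.11 87 [0.5495 0.2311] 0.0219
side 0.13 82 [0.5494 0.23  ] 0.022
scene 0.03 59 [0.5484 0.241 ] 0.0239
scene 0.05 54 [0.5481 0.2397] 0.0245
scene 0.07 57 [0.5485 0.2363] 0.0236
scene 0.09 50 [0.5484 0.2351] 0.0236
scene 0.11 36 [0.5566 0.2274] 0.0153
scene 0.13 32 [0.5522 0.2298] 0.0201
28.85 [0.17668256 0.59594004 0.03018598] 0.08481654429180674 0.0
```

After release it returns to the same lean of about 6°, so that is the float's own stable rest position. Retreating, with a small −y shift first to clear the top.

{"name": "drive_tool", "arguments": {"series": [[[0,-0.003,0],0,0.085],[[0,-0.007,0],0,0.085],[[0,-0.007,0],0,0.085],[[0,-0.007,-0.01],0,0.085],[[0,-0.007,-0.03],0,0.085],[[0,-0.007,-0.05],0,0.085],[[0,-0.007,-0.08],0,0.085],[[0,-0.007,-0.11],0,0.085],[[0,-0.007,-0.14],0,0.085],[[0,-0.007,-0.17],0,0.085],[[0,-0.007,-0.2],0,0.085],[[0,-0.007,-0.22],0,0.085],[[0,-0.007,-0.22],0,0.085],[[0,-0.007,-0.22],0,0.085],[[0,-0.007,-0.22],0,0.085],[[0,-0.007,-0.22],0,0.085],[[0,-0.007,-0.22],0,0.085],[[0,-0.007,-0.22],0,0.085],[[0,-0.007,-0.22],0,0.085],[[0,-0.007,-0.22],0,0.085]]}}

```text
time_s: 30.85
position: [0.5478, 0.2349, 0.3263]
tool_rot: [[-1.0, 0.0, -0.0], [0.0, 1.0, -0.0], [0.0, -0.0, -1.0]]
ft_force: [0.2, -0.4, 0.4]
grip_width: 0.0852
gripper_force: 0.0
```

```bash
python3 m.py
```

```text
side 0.03 96 [0.5472 0.2407] 0.0241
side 0.05 100 [0.5469 0.2386] 0.024
side 0.07 96 [0.5469 0.2361] 0.0236
side 0.09 109 [0.5463 0.2345] 0.0244
side 0.11 108 [0.5458 0.2322] 0.0242
side 0.13 100 [0.5458 0.2309] 0.0242
scene 0.03 60 [0.5481 0.2412] 0.0243
scene 0.05 56 [0.5472 0.2378] 0.0234
scene 0.07 55 [0.5471 0.2372] 0.0241
scene 0.09 68 [0.5472 0.2344] 0.024
scene 0.11 60 [0.547  0.2317] 0.0234
scene 0.13 52 [0.5466 0.231 ] 0.0241
30.95 [ 0.251696   -0.02337361  0.53224378] 0.08503185067579093 0.0
```

```bash
python3 -c "
from rig import env
print(env.close_job())"
```

```text
the job is handed in; nothing more can be done
None
```

The float stands on its heavy end near the middle of the drip tray, released and steady, but leaning about 6° towards the bottle; squeezing it upright once didn't help, as it settled back to the same lean. I saw no sign that anything else had moved, and the job is handed in at about 31 s.

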